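Find the unlatched hatch in the jig base and push it open

TASK

One of the four identical black hatch panels in the deck of the low jig base has been left unlatched. With the fingertips, press lightly on the yellow marks of the panels in turn, without forcing any, until you find the one that rocks; then push that panel's marked half down until the panel stands well open, at about 45 degrees or steeper, and leave it so. Pick up nothing and leave everything that lies on the base and around it in its place.

Things in the scene. Friction and masses are not known exactly. Their poses are not given: they have to be found in the camera images.
- base: Low jig base fixed to the bench, a grey box 220 (own x) x 410 (y) x 100 mm high with a flat aluminium deck. Origin at bench level under the middle of the panel row; own x points away from the robot, y left along the row. It spans x -85 to +135 mm and may be turned 20 degrees. Four like panels lie flush in the deck, centred at x = 0, y = +142.5 (a), +47.5 (b), -47.5 (c), -142.5 mm (d).
- panel_a (a joint): Tilt of hatch panel a, rad: 0 flush, shut; grows as its marked half (towards the robot) goes down and the far half rises; its stop is at 1.1. Three panels are latched and give 1 to 2 mm at 6 N, springing back, never over 0.3 rad; one, any of them, has a stiff pivot that yields to 2 to 4 N at the mark and stays at the tilt it is left at. Under an open panel's marked half 65 mm depth is free.
- panel_a_mark (a point): Centre of the flat yellow press mark (disc 22 mm across) on top of panel a; moves with the panel; 100 mm above the bench when shut. Panel: black plate 120 (base x) x 80 (base y) x 6 mm, 2 mm gap all round, pivoted about a line along base y through its middle, 3 mm below the deck. The mark is 35 mm from the pivot on the base's -x side, 25 mm from that edge.
- panel_b (a joint): Tilt of hatch panel b, rad: 0 flush, shut; grows as its marked half (towards the robot) goes down and the far half rises; its stop is at 1.1. Three panels are latched and give 1 to 2 mm at 6 N, springing back, never over 0.3 rad; one, any of them, has a stiff pivot that yields to 2 to 4 N at the mark and stays at the tilt it is left at. Under an open panel's marked half 65 mm depth is free.
- panel_b_mark (a point): Centre of the flat yellow press mark (disc 22 mm across) on top of panel b; moves with the panel; 100 mm above the bench when shut. Panel: black plate 120 (base x) x 80 (base y) x 6 mm, 2 mm gap all round, pivoted about a line along base y through its middle, 3 mm below the deck. The mark is 35 mm from the pivot on the base's -x side, 25 mm from that edge.
- panel_c (a joint): Tilt of hatch panel c, rad: 0 flush, shut; grows as its marked half (towards the robot) goes down and the far half rises; its stop is at 1.1. Three panels are latched and give 1 to 2 mm at 6 N, springing back, never over 0.3 rad; one, any of them, has a stiff pivot that yields to 2 to 4 N at the mark and stays at the tilt it is left at. Under an open panel's marked half 65 mm depth is free.
- panel_c_mark (a point): Centre of the flat yellow press mark (disc 22 mm across) on top of panel c; moves with the panel; 100 mm above the bench when shut. Panel: black plate 120 (base x) x 80 (base y) x 6 mm, 2 mm gap all round, pivoted about a line along base y through its middle, 3 mm below the deck. The mark is 35 mm from the pivot on the base's -x side, 25 mm from that edge.
- panel_d (a joint): Tilt of hatch panel d, rad: 0 flush, shut; grows as its marked half (towards the robot) goes down and the far half rises; its stop is at 1.1. Three panels are latched and give 1 to 2 mm at 6 N, springing back, never over 0.3 rad; one, any of them, has a stiff pivot that yields to 2 to 4 N at the mark and stays at the tilt it is left at. Under an open panel's marked half 65 mm depth is free.
- panel_d_mark (a point): Centre of the flat yellow press mark (disc 22 mm across) on top of panel d; moves with the panel; 100 mm above the bench when shut. Panel: black plate 120 (base x) x 80 (base y) x 6 mm, 2 mm gap all round, pivoted about a line along base y through its middle, 3 mm below the deck. The mark is 35 mm from the pivot on the base's -x side, 25 mm from that edge.
- standoff: Bystander, loose, not to be moved: steel standoff, 28 mm across, 28 mm tall, standing on the deck behind the panels; origin at the centre of its underside.
- bush: Bystander, loose, not to be moved: brass bush (ring), 30 mm across, 22 mm tall, standing on the deck behind the panels; origin at the centre of its underside.
- shim: Bystander, loose, not to be moved: red plastic block 22 x 40 x 18 mm, lying on the deck behind the panels; origin at the centre of its underside.
- screwdriver: Bystander, loose, not to be moved: screwdriver lying on the bench to the right of the base; origin on the tool's centre line, own x along it.
- jar: Bystander, loose, not to be moved: white jar with blue cap, 60 mm across, 80 mm tall, on the bench to the right; origin at the centre of its underside.
- can: Bystander, loose, not to be moved: aluminium can, 60 mm across, 160 mm tall, on the bench to the left; origin at the centre of its underside.
- mug: Bystander, loose, not to be moved: blue mug, 80 mm across, 90 mm tall, on the bench to the left; origin at the centre of its underside.

How it is judged (in metres and radians):
On the way:
1. the loose panel is found: it rocks under a finger (over 0.4 rad, more than a latched panel can give) while the fingers touch the base or its panels (value of joint any of panel_a, panel_b, panel_c, panel_d above 0.4 rad and contact force between the fingers and base above 0.3 N), for 0.05 s.
At the end, for the whole second after the job is handed in: One panel stands tilted open by more than 0.6 rad (34 degrees; its stop is at 1.1 rad) and is still; every bystander is within 20 mm of where it was (value of joint any of panel_a, panel_b, panel_c, panel_d above 0.6 rad and velocity of joint each of panel_a, panel_b, panel_c, panel_d below 0.05 rad/s and distance of each of standoff, bush, shim, screwdriver, jar, can, mug from where it was at the start of the episode below 0.02 m); the robot touches nothing.
It fails at once if a panel or the base was forced: fingers pressed on it with more than 60 N (contact force between the fingers and base above 60 N).
It fails at once if a bystander was picked up, carried or shifted by more than 20 mm (distance of any of standoff, bush, shim, screwdriver, jar, can, mug from where it was at the start of the episode above 0.02 m).
It also fails if it takes over 42 s, if anything falls off the work surface, if the arm or the gripper's body presses on something with over 40 N, if the wrist force passes 120 N, or if a joint passes its speed limit or range.

ROBOT

A 6-joint arm with a two-finger parallel gripper is mounted at the origin on the work surface. World frame = base frame: x ahead of the robot, y to its left, z up, the work surface at z = 0. Lengths are in m, angles in degrees, forces in N, time in s.
With the tool pointing down it reaches from about 0.325 to 0.85 m from the base axis. Payload 15.5 kg.
Tool frame: the origin (TCP) lies midway between the tips of the shut fingers; the grasp point (between the pads) lies 19 mm behind it; x points along the fingers, y is the direction in which the jaws open and shut, and the axes are right-handed (so a half turn about x gives the same grasp; the last joint's range is limited). The gripper opens to 91 mm and grips with 3 to 60 N. Pads are 32 mm wide; open, the fingers measure 118 mm over their backs; the gripper's body (76 mm by 178 mm) begins 60 mm behind the grasp point.
Start: joints at [-80.415, 28.281, 77.091, -0, 74.628, -5.472], TCP at [0.162, -0.604, 0.183] pointing down, gripper open.
Joint ranges: [-166.48, 166.48], [-47.26, 123.95], [12.59, 153.08], [-70.14, 250.14], [6.76, 159.57], [-176.63, 176.63]. Speed limits (degrees/s): [108.29, 108.29, 147.25, 172.46, 172.46, 172.46].

INTERFACE

Orientations are given as a 3x3 rotation matrix whose columns are the frame's x, y, z axes.
In Python, from station import env gives the robot as it stands. The module is installed in compiled form; this text tells all that it offers.
- The arm moves only by the tool jog_arm, never from a script. Its argument "commands" is a list of rows, each a list of 4 numbers: the shift along the tool's x, y, z in m, then the turn about the tool's x in rad. In form: [[x, y, z, roll], ...]. A call has 1 to 12 rows; each row is the pose to reach, as a shift and turn from the pose measured when the call began, along the tool's axes at that moment; what a row does not reach only later rows make up. A row lasts 1/8 s, in which the tool goes at most 62.5 mm and 10.7 degrees, less where a joint would pass 70% of its speed; a pose out of reach is approached as far as the arm can. A call with a gripper value outside its range is refused whole. "fingers" is the closure in counts, from 0 (fully open) to 255 (shut), set as the call begins (left out, the last holds). The fingers move at their own pace and stop on an object; the grip force is fixed at half the most. Time passes only in rows, so rows that repeat a pose let the fingers close. It gives the time, the measured TCP pose, the force and the opening at its end, in the units of the state.
- env.get_state(): the state, without advancing time (a new reading comes with each control period).
- env.get_image(name): name is "scene" or "top" or "wrist"; returns the picture (384x512x3 uint8, red, green, blue); there is no depth.
- env.calibration(name): a dict with "intrinsics" (3x3 intrinsics, pixels), "cam_to_world" (4x4, takes a point from camera to world coordinates); the wrist camera has in their place "T_tool_cam" (4x4, takes a point from camera to tool coordinates, whose origin is the TCP and whose axes are the tool frame's). Camera axes: x right, y down, z forward; pixel columns grow to the right and rows downward; lengths in m; the calibration is good to about 2 mm. A picture is of the moment at which its call begins: read the wrist's pose just before it. calibration takes no time and is no camera call.
- env.hand_in(): hands the job in, once; it reports no verdict.
Trained networks look in the newest picture that a camera, given by its name, has taken for a name from the list of things; names that differ only in an ending like _2 or _b are one class to them, and where a whole thing is asked for, a point or a joint stands for the part that bears it (a point fixed in the world has none). Each returns a list of dicts, best first, with "confidence" (0 to 1); they miss things now and then, are a little off and sometimes report something else, mostly with a low value. They report only what shows in the picture. A call takes as long as a camera call.
- env.find_in(camera, label): "at" ([x, y, z] in m, in the coordinates of the camera as it stood for that picture, good to about 4 mm: the middle of the surface that is visible of it).
- env.outline_of(camera, label): "mask" (384x512 bool, what is visible of it).
- env.place_of(camera, label): "at" ([x, y, z] in m, in the coordinates of the camera as it stood for that picture, good to about 4 mm: a listed point, or the origin of a listed thing).
The state is a dict: "t": time; "joint_positions": joint angles; "joint_velocities": joint speeds; "tau": joint torques, N m; "eef_pos": TCP position; "eef_rot": TCP orientation; "ft_force": force on the tool from outside, world axes, zero at the start; "moment": the same for the moment, N m; "gripper_width": finger opening in m.
Only numpy, scipy, OpenCV 4.12 (cv2) and the standard library are available. Lean on these libraries where they do the work, as an engineer would, in place of code of your own. Each camera call takes 0.05 s, during which the arm holds its last target.

## Working session

There is one attempt and no reset: what is moved stays moved. The work goes in short steps, Python scripts to look and compute and a tool call to move; the robot and the scene stay as the last step left them, time stands still between calls to the robot, and variables do not carry over. Pictures are saved under pics/ and viewed, and the job is handed in when it is done.

Besides the shell and the picture viewer there is one more tool, called after "Request:" by a JSON object that holds its "name" and its "arguments", one argument or row to a line. jog_arm: Moves the arm, as the interface text tells. Its arguments: {"type":"object","properties":{"commands":{"type":"array","items":{"type":"array","items":{"type":"number"}}},"fingers":{"type":"number"}},"required":["commands"]}

```bash
mkdir -p pics; python3 - <<'E'
from station import env
import cv2, numpy as np
s=env.get_state()
print(s['t'],s['eef_pos'],np.round(s['eef_rot'],3),s['ft_force'],s['gripper_width'])
for n in ['top','scene']:
    im=env.get_image(n); cv2.imwrite(f'pics/{n}0.png',im[...,::-1])
    T=np.array(env.calibration(n)['cam_to_world'])
    for l in ['panel_a_mark']:
        for d in env.place_of(n,l):
            print(n,l,round(d['confidence'],2),np.round((T@np.r_[d['at'],1])[:3],4))
T=np.array(env.calibration('scene')['cam_to_world'])
for l in ['base','can','mug','jar','standoff']:
    for d in env.place_of('scene',l)[:2]:
        print(l,round(d['confidence'],2),np.round((T@np.r_[d['at'],1])[:3],4))
print(env.get_state()['t'])
E
```

```text
0.0 [ 0.16228309 -0.60310586  0.18250982] [[-0.     0.26  -0.966]
 [ 0.001 -0.966 -0.26 ]
 [-1.    -0.001 -0.   ]] [-0.40050922  0.24058011 -0.61832535] 0.09114037678878575
top panel_a_mark 0.76 [0.5933 0.0223 0.0979]
top panel_a_mark 0.58 [ 0.5785 -0.1629  0.101 ]
scene panel_a_mark 0.79 [0.6008 0.0254 0.0999]
base 0.33 [ 0.7284 -0.0369  0.0994]
can 0.81 [0.6082 0.427  0.0028]
can 0.69 [ 0.5461 -0.4478  0.0046]
mug 0.83 [ 0.4151  0.4685 -0.0024]
jar 0.6 [ 0.3985 -0.5005 -0.0017]
jar 0.55 [ 5.464e-01 -4.500e-01  2.000e-04]
standoff 0.52 [ 0.7279 -0.0394  0.1017]
0.45
```

View pics/top0.png

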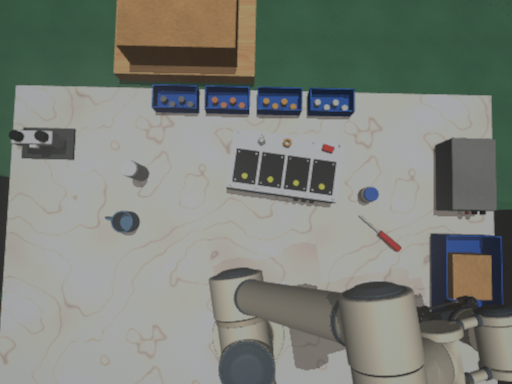

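View pics/scene0.png

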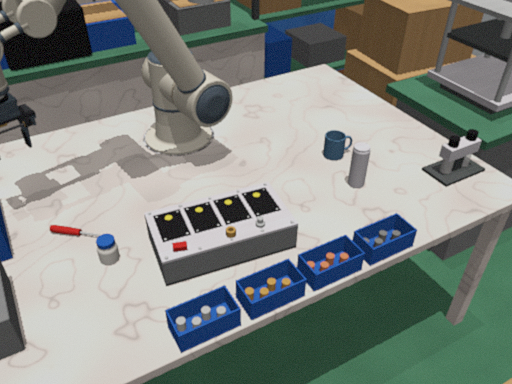

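Both views show the base with its four panels. In top, the yellow marks are near (241,176), (270,179), (292,187) and (318,191). The bystanders sit behind the panels, and the jar and screwdriver are on the right. Next I get the mark positions from colour.

```bash
cat > h.py <<'E'
from station import env
import cv2, numpy as np
def ray(n,uv,z=0.1):
    c=env.calibration(n);K=np.array(c['intrinsics']);T=np.array(c['cam_to_world'])
    d=T[:3,:3]@np.linalg.solve(K,[uv[0],uv[1],1.]);o=T[:3,3]
    return o+d*(z-o[2])/d[2]
def blobs(im):
    h=cv2.cvtColor(im,cv2.COLOR_RGB2HSV)
    m=cv2.inRange(h,(22,120,100),(36,255,255))
    n,l,s,c=cv2.connectedComponentsWithStats(m)
    return [(c[i],s[i,4]) for i in range(1,n) if s[i,4]>4]
E
python3 - <<'E'
from h import *
for n in ['top','scene']:
    im=cv2.imread(f'pics/{n}0.png')[...,::-1].copy()
    for c,a in blobs(im): print(n,c.round(1),a,ray(n,c).round(4))
E
```

```text
top [244.2 175.4] 16 [0.5972 0.0245 0.1   ]
top [269.9 179. ] 20 [ 0.5861 -0.0697  0.1   ]
top [295.4 182.5] 17 [ 0.575  -0.1632  0.1   ]
top [321.2 186.1] 21 [ 0.5637 -0.2579  0.1   ]
scene [255.9 194.4] 39 [0.5985 0.0251 0.1   ]
scene [227.6 201.6] 38 [ 0.5872 -0.0693  0.1   ]
scene [198.5 209.3] 39 [ 0.5771 -0.1635  0.1   ]
scene [168.1 217.2] 42 [ 0.566  -0.2577  0.1   ]
```

Request:
{"name": "jog_arm", "arguments": {
  "commands": [
    [0, -0.023, -0.048, 0.038],
    [0, -0.046, -0.096, 0.076],
    [0, -0.069, -0.144, 0.114],
    [0, -0.091, -0.192, 0.152],
    [0, -0.114, -0.24, 0.19],
    [0, -0.137, -0.287, 0.228],
    [0, -0.16, -0.335, 0.266],
    [0, -0.183, -0.383, 0.304],
    [0.02, -0.206, -0.431, 0.342],
    [0.03, -0.2285, -0.479, 0.379],
    [0.04, -0.2285, -0.479, 0.379],
    [0.05, -0.2285, -0.479, 0.379]
  ],
  "fingers": 255
}}

```text
t: 1.95
eef_pos: [0.5654, -0.2584, 0.1326]
eef_rot: [[-0.0, -0.115, -0.993], [-0.0, -0.993, 0.115], [-1.0, 0.0, 0.0]]
ft_force: [-0.1, 0.5, 0.2]
gripper_width: 0.0004
```

```bash
python3 - <<'E'
from h import *
s=env.get_state();print(s['t'],s['eef_pos'],np.round(s['eef_rot'],3),s['ft_force'],s['gripper_width'])
im=env.get_image('scene');cv2.imwrite('pics/s1.png',im[...,::-1])
E
```

```text
1.95 [ 0.56536345 -0.2584387   0.132575  ] [[-0.    -0.115 -0.993]
 [-0.    -0.993  0.115]
 [-1.     0.     0.   ]] [-0.07012307  0.50926583  0.18109056] 0.0004289864779300401
```

View pics/s1.png

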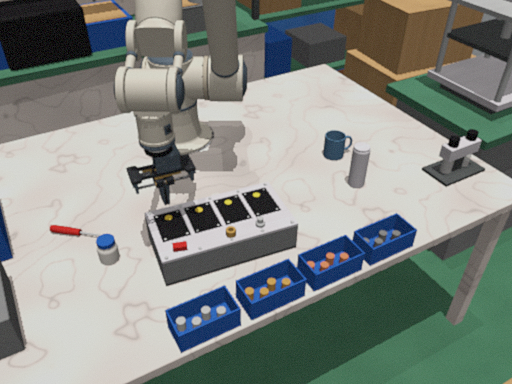

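The closed fingers are over panel d's mark. I go down slowly to about 1 mm below the deck level.

Request:
{"name": "jog_arm", "arguments": {
  "commands": [
    [0.01, 0, 0, 0],
    [0.02, 0, 0, 0],
    [0.028, 0, 0, 0],
    [0.03, 0, 0, 0],
    [0.032, 0, 0, 0],
    [0.034, 0, 0, 0],
    [0.034, 0, 0, 0]
  ]
}}

```text
t: 2.88
eef_pos: [0.5644, -0.2585, 0.0973]
eef_rot: [[-0.002, -0.116, -0.993], [0.001, -0.993, 0.116], [-1.0, -0.001, 0.002]]
ft_force: [0.7, -0.4, 0.4]
gripper_width: 0.0004
```

Request:
{"name": "jog_arm", "arguments": {
  "commands": [
    [0.001, 0, 0, 0],
    [0.002, 0, 0, 0],
    [0.003, 0, 0, 0],
    [0.003, 0, 0, 0]
  ]
}}

```text
t: 3.38
eef_pos: [0.5643, -0.2585, 0.0942]
eef_rot: [[-0.002, -0.116, -0.993], [0.001, -0.993, 0.116], [-1.0, -0.001, 0.002]]
ft_force: [0.2, -0.1, -0.2]
gripper_width: 0.0005
```

```bash
python3 - <<'E'
from h import *
a=env.get_image('scene');b=env.get_image('wrist')
v=np.hstack([cv2.resize(a[140:290,100:320],None,fx=2,fy=2,interpolation=cv2.INTER_CUBIC),cv2.resize(b,(400,300))])
cv2.imwrite('pics/s2.png',cv2.resize(v,None,fx=.95,fy=.95)[...,::-1]); print(v.shape, env.get_state()['ft_force'])
E
```

```text
(300, 840, 3) [0.5133139  0.50255651 0.21415626]
```

View pics/s2.png

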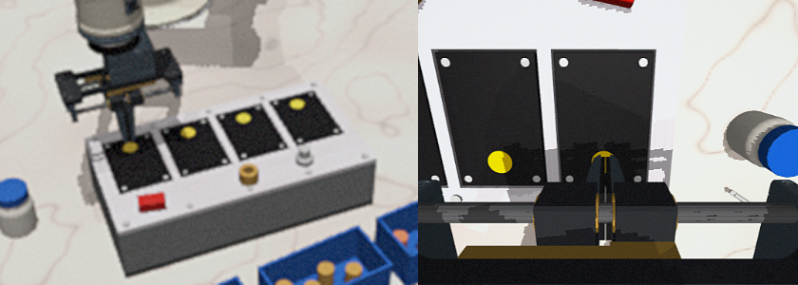

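The wrist view shows the fingertips on d's mark with the panel looking flush, and there is no clear force. I keep going in small steps.

Request:
{"name": "jog_arm", "arguments": {
  "commands": [
    [0.001, 0, 0, 0],
    [0.002, 0, 0, 0],
    [0.003, 0, 0, 0],
    [0.003, 0, 0, 0]
  ]
}}

```text
t: 3.98
eef_pos: [0.5643, -0.2584, 0.0912]
eef_rot: [[-0.002, -0.116, -0.993], [0.001, -0.993, 0.116], [-1.0, -0.001, 0.002]]
ft_force: [0.4, 1.2, 0.6]
gripper_width: 0.0003
```

```bash
python3 - <<'E'
from h import *
b=env.get_image('wrist')
cv2.imwrite('pics/w3.png',cv2.resize(b[50:260,130:350],None,fx=2.7,fy=2.7,interpolation=cv2.INTER_CUBIC)[...,::-1])
s=env.get_state();c=env.calibration('wrist')
T=np.array(c['T_tool_cam']);K=np.array(c['intrinsics'])
# tip pixel
p=np.linalg.inv(T)@np.array([0,0,0,1.]);q=K@p[:3];print('tip px',q[:2]/q[2])
# predicted mark px at shut
W=np.eye(4);W[:3,:3]=s['eef_rot'];W[:3,3]=s['eef_pos']
for bl,a in blobs(b):
    C=W@T; d=C[:3,:3]@np.linalg.solve(K,[*bl,1]);o=C[:3,3];print(bl.round(1),a,(o+d*(0.1-o[2])/d[2]).round(4))
E
```

```text
tip px [251.41973404 217.61682124]
[108.1 219.5] 798 [ 0.5778 -0.1629  0.1   ]
[247.3 208.7] 107 [ 0.5748 -0.257   0.1   ]
[252.  216.5] 10 [ 0.5688 -0.2594  0.1   ]
[252.  228.5] 12 [ 0.5601 -0.2584  0.1   ]
```

View pics/w3.png

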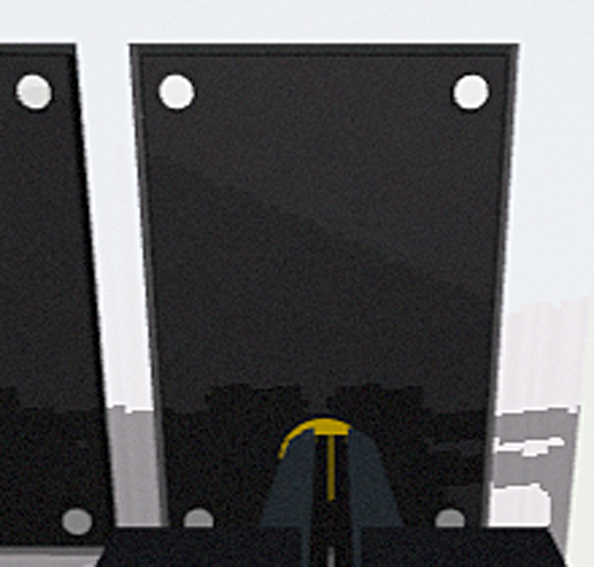

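Panel d's outline now flares at its far edge and narrows near the finger, while c's does not. So d has tilted under almost no force, and d is the loose one. I push on in steps while watching force.

Request:
{"name": "jog_arm", "arguments": {
  "commands": [
    [0.002, 0, 0, 0],
    [0.004, 0, 0, 0],
    [0.006, 0, 0, 0],
    [0.008, 0, 0, 0],
    [0.01, 0, 0, 0],
    [0.01, 0, 0, 0]
  ]
}}

```text
t: 4.78
eef_pos: [0.5642, -0.2584, 0.0811]
eef_rot: [[-0.002, -0.116, -0.993], [0.001, -0.993, 0.116], [-1.0, -0.001, 0.002]]
ft_force: [0.3, -0.6, -0.1]
gripper_width: 0.0004
```

```bash
python3 - <<'E'
from h import *
a=env.get_image('scene');b=env.get_image('wrist')
v=np.hstack([cv2.resize(a[140:290,100:320],None,fx=2,fy=2,interpolation=cv2.INTER_CUBIC),cv2.resize(b,(400,300))])
cv2.imwrite('pics/s4.png',cv2.resize(v,None,fx=.95,fy=.95)[...,::-1]); print(v.shape, env.get_state()['ft_force'])
E
```

```text
(300, 840, 3) [-0.29915489  0.28028512  0.05675911]
```

View pics/s4.png

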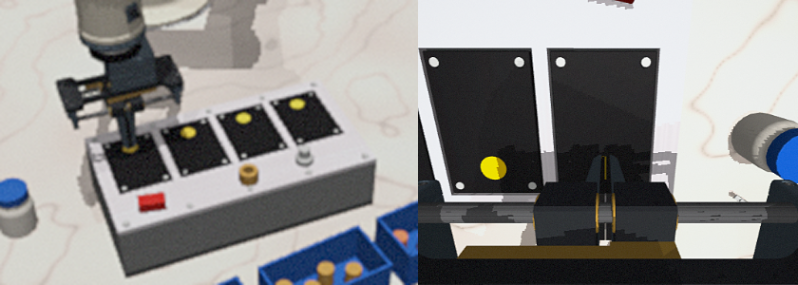

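Force is still about zero at 19 mm down, so I check the tilt by projecting the panel outline at several angles.

```bash
cat >> h.py <<'E'
bx=np.array([.9933,-.1158,0]);by=np.array([.1158,.9933,0]);bz=np.array([0,0,1.])
M=dict(a=np.r_[.598,.0248,.1],b=np.r_[.5867,-.0695,.1],c=np.r_[.576,-.1634,.1],d=np.r_[.565,-.2578,.1])
def corners(k,th):
    p=M[k]+35e-3*bx-3e-3*bz; e=np.cos(th)*bx+np.sin(th)*bz; n=-np.sin(th)*bx+np.cos(th)*bz
    return [p+s*.06*e+t*.04*by+.003*n for s,t in [(-1,-1),(1,-1),(1,1),(-1,1)]]
def proj(n,X,s=None):
    c=env.calibration(n);K=np.array(c['intrinsics'])
    if n=='wrist':
        W=np.eye(4);W[:3,:3]=s['eef_rot'];W[:3,3]=s['eef_pos'];T=W@np.array(c['T_tool_cam'])
    else: T=np.array(c['cam_to_world'])
    q=K@(np.linalg.inv(T)@np.r_[X,1])[:3];return q[:2]/q[2]
def overlay(fn,k,ths=(0,.4,.8)):
    s=env.get_state();out=[]
    for n,(r,f) in dict(scene=((130,290,110,250),3),wrist=((0,384,100,440),1.25)).items():
        im=cv2.resize(env.get_image(n)[r[0]:r[1],r[2]:r[3]],None,fx=f,fy=f,interpolation=cv2.INTER_CUBIC)
        for th,col in zip(ths,[(0,255,0),(255,0,255),(0,255,255)]):
            P=np.array([(proj(n,X,s)-[r[2],r[0]]+.5)*f for X in corners(k,th)])
            cv2.polylines(im,[P.round().astype(int)],True,col,1)
        out.append(im)
    h=max(i.shape[0] for i in out)
    v=np.hstack([cv2.copyMakeBorder(i,0,h-i.shape[0],0,0,0) for i in out])
    v=cv2.resize(v,None,fx=min(1,800/v.shape[1]),fy=min(1,800/v.shape[1]));cv2.imwrite(fn,v[...,::-1]);print(v.shape,s['ft_force'].round(2) if hasattr(s['ft_force'],'round') else s['ft_force'])
E
python3 -c "
from h import *
overlay('pics/o5.png','d')"
```

```text
(454, 800, 3) [-0.3   0.28  0.06]
```

View pics/o5.png

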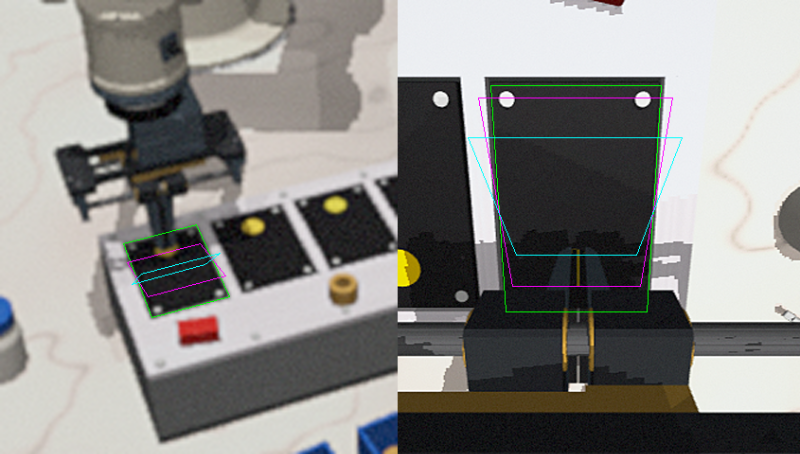

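```bash
python3 - <<'E'
from h import *
s=env.get_state()
for z in (.081,.1,.12): print(z,proj('scene',np.r_[s['eef_pos'][:2],z]),proj('top',np.r_[s['eef_pos'][:2],z]))
im=env.get_image('scene')[170:240,135:195]; a=cv2.imread('pics/scene0.png')[170:240,135:195,::-1]
cv2.imwrite('pics/z6.png',cv2.resize(np.hstack([a,im]),None,fx=6,fy=6,interpolation=cv2.INTER_NEAREST)[...,::-1])
b=env.get_image('wrist');cv2.imwrite('pics/w6.png',b[...,::-1])
for bl,ar in blobs(b): print(bl.round(1),ar)
print([ (k,proj('wrist',M[k],s).round(1)) for k in M])
print(s['joint_positions'],s['tau'])
E
```

```text
0.081 [168.34540171 221.6755774 ] [320.43111348 186.41033423]
0.1 [167.67321515 216.94193738] [321.34957382 185.96669696]
0.12 [166.95362441 211.87446996] [322.34341012 185.48665138]
[101.2 225.9] 866
[252. 219.] 17
[252. 235.] 13
[('a', array([-190.9,  228. ])), ('b', array([-43.6, 228.5])), ('c', array([102.8, 228.3])), ('d', array([250.2, 228.4]))]
[-3.01101497e+01  3.41952002e+01  8.39742284e+01 -7.98947263e-03
  6.19394401e+01  6.65528923e+01] [-1.88479207e-03 -9.07461762e+01 -3.19386041e+01  5.51178411e-02
 -4.07175953e-02 -1.79157191e-04]
```

View pics/z6.png

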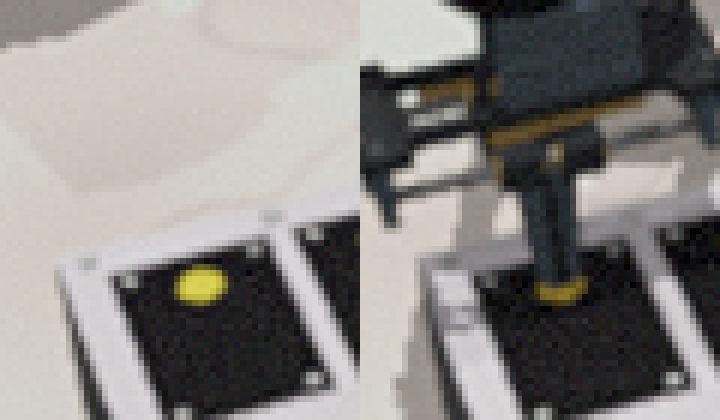

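View pics/w6.png

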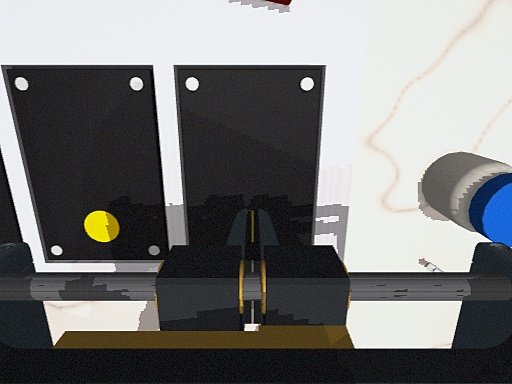

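```bash
python3 - <<'E'
from h import *
c=env.calibration('wrist');T=np.array(c['T_tool_cam']);K=np.array(c['intrinsics'])
print(T.round(3))
for z in (-.016,-.008,0,.016):
  for x in (0,-.01,-.019,-.03,-.06):
    q=K@(np.linalg.inv(T)@[x,0,z,1])[:3];print(z,x,(q[:2]/q[2]).round(1),end=' ')
  print()
s=env.get_state();print(s['t'])
cur=cv2.imread('pics/w6.png');
crop=cv2.resize(cur[180:270,200:310],None,fx=7,fy=6.5,interpolation=cv2.INTER_CUBIC);cv2.imwrite('pics/w6z.png',crop)
E
```

```text
[[-0.    -0.298  0.955 -0.202]
 [ 1.     0.001  0.     0.   ]
 [-0.001  0.955  0.298 -0.087]
 [ 0.     0.     0.     1.   ]]
-0.016 0 [251.4 196.1] -0.016 -0.01 [251.4 201.1] -0.016 -0.019 [251.4 206.1] -0.016 -0.03 [251.3 212.8] -0.016 -0.06 [251.2 235.5] 
-0.008 0 [251.4 207. ] -0.008 -0.01 [251.4 212.5] -0.008 -0.019 [251.4 217.8] -0.008 -0.03 [251.3 225.1] -0.008 -0.06 [251.2 249.8] 
0 0 [251.4 217.6] 0 -0.01 [251.4 223.5] 0 -0.019 [251.4 229.3] 0 -0.03 [251.3 237.1] 0 -0.06 [251.2 263.5] 
0.016 0 [251.4 238.2] 0.016 -0.01 [251.4 244.9] 0.016 -0.019 [251.4 251.5] 0.016 -0.03 [251.3 260.3] 0.016 -0.06 [251.2 289.9] 
5.075
```

View pics/w6z.png

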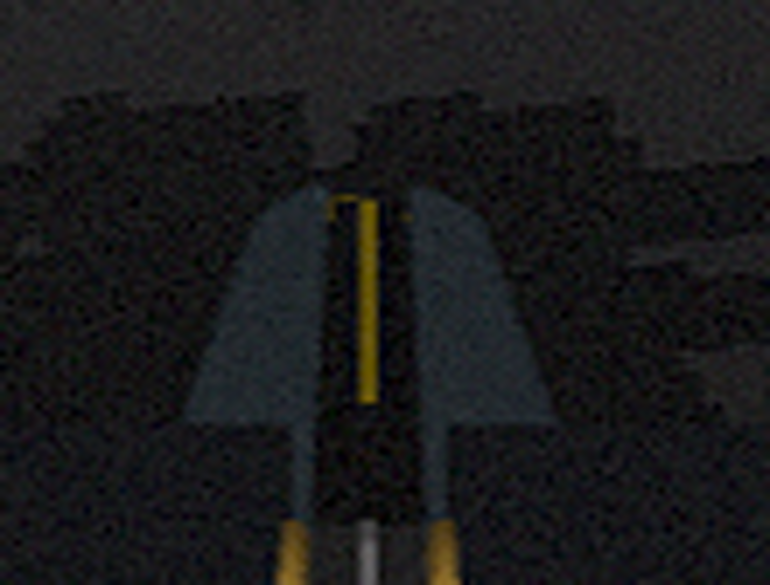

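The scene overlay shows panel d flush, so I was wrong to read it as tilted. The finger outline in the wrist view hasn't changed, which means the tip probably hasn't touched yet. I keep going in small steps and use force as the test.

Request:
{"name": "jog_arm", "arguments": {
  "commands": [
    [0.001, 0, 0, 0],
    [0.002, 0, 0, 0],
    [0.003, 0, 0, 0],
    [0.004, 0, 0, 0],
    [0.004, 0, 0, 0]
  ]
}}

```text
t: 5.7
eef_pos: [0.5643, -0.2584, 0.0773]
eef_rot: [[-0.002, -0.116, -0.993], [0.001, -0.993, 0.116], [-1.0, -0.001, 0.002]]
ft_force: [0.4, -0.2, -0.2]
gripper_width: 0.0004
```

```bash
python3 - <<'E'
from h import *
s=env.get_state();print(s['t'],s['ft_force'],s['moment'])
b=env.get_image('wrist');cv2.imwrite('pics/w7.png',cv2.resize(b[160:270,180:330],None,fx=5,fy=5,interpolation=cv2.INTER_CUBIC)[...,::-1])
E
```

```text
5.7 [ 0.41629656 -0.16998644 -0.17048308] [ 0.05110646 -0.04235655 -0.00282675]
```

View pics/w7.png

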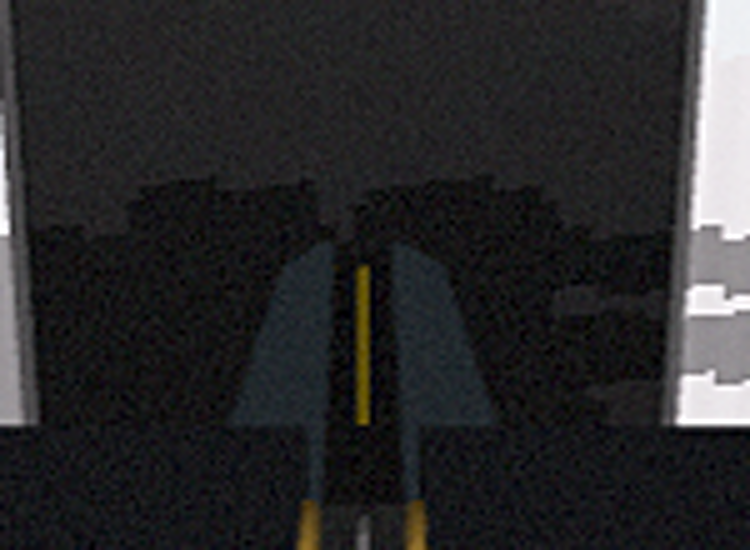

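Request:
{"name": "jog_arm", "arguments": {
  "commands": [
    [0.001, 0, 0, 0],
    [0.002, 0, 0, 0],
    [0.003, 0, 0, 0],
    [0.004, 0, 0, 0],
    [0.004, 0, 0, 0]
  ]
}}

```text
t: 6.38
eef_pos: [0.5643, -0.2584, 0.0733]
eef_rot: [[-0.002, -0.116, -0.993], [0.001, -0.993, 0.116], [-1.0, -0.001, 0.002]]
ft_force: [-0.6, 0.1, -0.0]
gripper_width: 0.0004
```

```bash
python3 -c "
from h import *
overlay('pics/o8.png','d')"
```

```text
(454, 800, 3) [-0.56  0.06 -0.02]
```

View pics/o8.png

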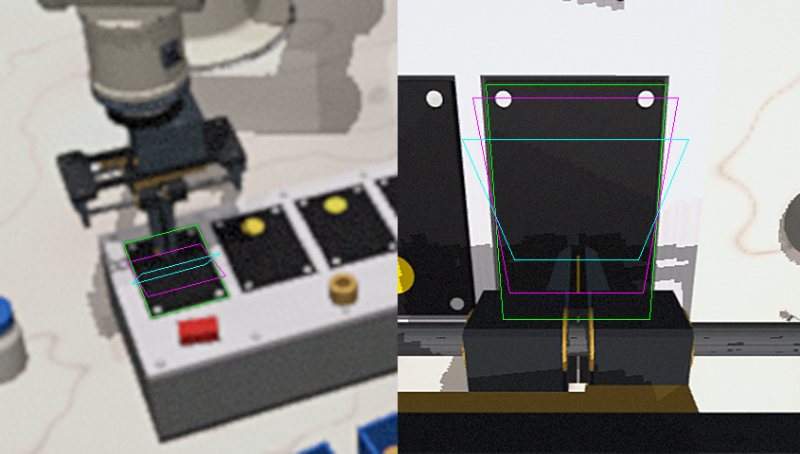

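The scene overlay still shows d flush. The finger's end has only now reached the mark, at about row 219, so the real tips sit well behind the stated TCP. I continue in small steps.

Request:
{"name": "jog_arm", "arguments": {
  "commands": [
    [0.001, 0, 0, 0],
    [0.002, 0, 0, 0],
    [0.003, 0, 0, 0],
    [0.003, 0, 0, 0]
  ]
}}

```text
t: 6.98
eef_pos: [0.5643, -0.2584, 0.0702]
eef_rot: [[-0.002, -0.116, -0.993], [0.001, -0.993, 0.116], [-1.0, -0.001, 0.002]]
ft_force: [0.3, 0.3, -0.0]
gripper_width: 0.0007
```

Request:
{"name": "jog_arm", "arguments": {
  "commands": [
    [0.001, 0, 0, 0],
    [0.002, 0, 0, 0],
    [0.003, 0, 0, 0],
    [0.003, 0, 0, 0]
  ]
}}

```text
t: 7.48
eef_pos: [0.5643, -0.2585, 0.0678]
eef_rot: [[-0.002, -0.116, -0.993], [0.001, -0.993, 0.116], [-1.0, -0.0, 0.002]]
ft_force: [-4.4, 1.4, 10.2]
gripper_width: 0.0004
```

```bash
python3 -c "
from h import *
overlay('pics/o9.png','d')"
```

```text
(454, 800, 3) [-4.4   1.37 10.16]
```

View pics/o9.png

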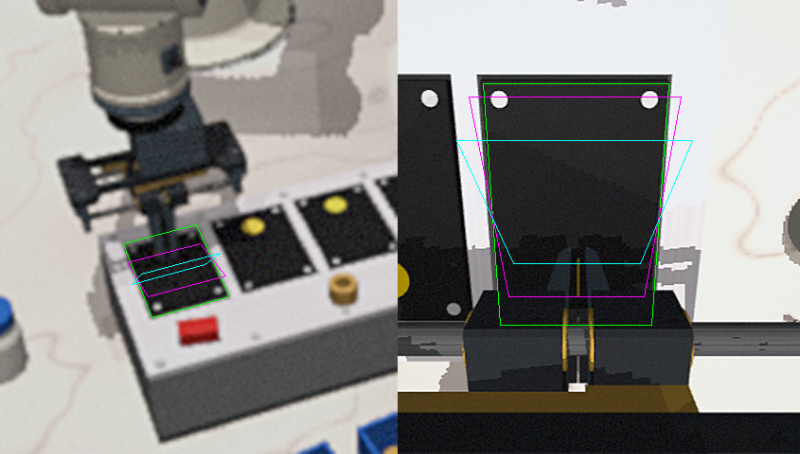

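Contact came at TCP z ≈ 0.070 and reached 10 N after about 2 mm. So d is latched, and the true tip is about 30 mm behind the stated TCP. I lift and test c the same way.

Request:
{"name": "jog_arm", "arguments": {
  "commands": [
    [-0.015, 0, 0, 0],
    [-0.015, -0.03, 0, 0],
    [-0.015, -0.06, 0, 0],
    [-0.015, -0.096, 0, 0],
    [-0.015, -0.096, 0, 0],
    [-0.008, -0.096, 0, 0],
    [-0.004, -0.096, 0, 0],
    [-0.002, -0.096, 0, 0],
    [-0.001, -0.096, 0, 0],
    [0, -0.096, 0, 0],
    [0.001, -0.096, 0, 0],
    [0.001, -0.096, 0, 0]
  ]
}}

```text
t: 9.07
eef_pos: [0.5755, -0.1632, 0.0669]
eef_rot: [[-0.001, -0.116, -0.993], [0.001, -0.993, 0.116], [-1.0, -0.0, 0.002]]
ft_force: [-0.4, -2.0, 2.9]
gripper_width: 0.0006
```

At 3 mm below contact c gives only 2.9 N, which suggests it is loose. I push a little more to confirm.

Request:
{"name": "jog_arm", "arguments": {
  "commands": [
    [0.001, 0, 0, 0],
    [0.002, 0, 0, 0],
    [0.004, 0, 0, 0],
    [0.006, 0, 0, 0],
    [0.006, 0, 0, 0]
  ]
}}

```text
t: 9.7
eef_pos: [0.5756, -0.1631, 0.0607]
eef_rot: [[-0.001, -0.116, -0.993], [0.001, -0.993, 0.116], [-1.0, -0.001, 0.002]]
ft_force: [0.3, -0.1, 1.0]
gripper_width: 0.0005
```

```bash
python3 -c "
from h import *
overlay('pics/o10.png','c')"
```

```text
(454, 800, 3) [ 0.32 -0.08  1.03]
```

View pics/o10.png

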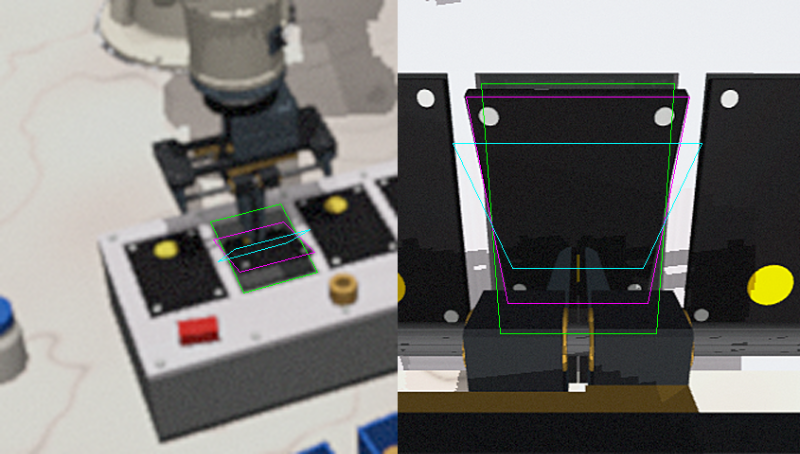

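Panel c is clearly tilting. In the wrist view its far edge matches the 0.4 rad outline and the void shows behind it. I push it further, shifting slightly toward its free edge.

Request:
{"name": "jog_arm", "arguments": {
  "commands": [
    [0.002, 0, 0.001, 0],
    [0.004, 0, 0.002, 0],
    [0.006, 0, 0.003, 0],
    [0.008, 0, 0.004, 0],
    [0.01, 0, 0.005, 0],
    [0.012, 0, 0.005, 0],
    [0.014, 0, 0.005, 0],
    [0.014, 0, 0.005, 0]
  ]
}}

```text
t: 10.8
eef_pos: [0.5703, -0.1624, 0.0465]
eef_rot: [[-0.002, -0.116, -0.993], [0.001, -0.993, 0.116], [-1.0, -0.001, 0.002]]
ft_force: [0.0, -1.0, 1.3]
gripper_width: 0.0005
```

```bash
python3 -c "
from h import *
overlay('pics/o11.png','c',(.4,.7,.9))"
```

```text
(454, 800, 3) [ 0.   -0.96  1.33]
```

View pics/o11.png

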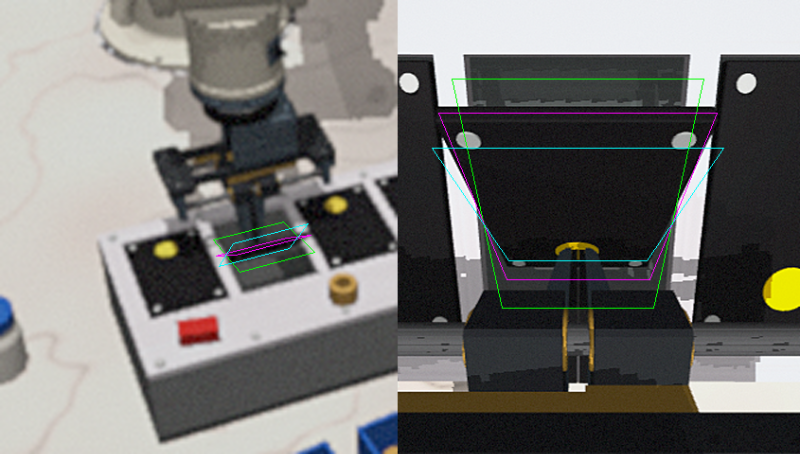

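The panel now lies on the 0.7 rad outline, so I push about 10 mm more.

Request:
{"name": "jog_arm", "arguments": {
  "commands": [
    [0.002, 0, 0, 0],
    [0.004, 0, 0, 0],
    [0.006, 0, 0, 0],
    [0.008, 0, 0, 0],
    [0.01, 0, 0, 0],
    [0.01, 0, 0, 0]
  ]
}}

```text
t: 11.65
eef_pos: [0.5701, -0.1624, 0.0364]
eef_rot: [[-0.002, -0.116, -0.993], [0.001, -0.993, 0.116], [-1.0, -0.001, 0.003]]
ft_force: [-1.3, 0.0, 0.4]
gripper_width: 0.0005
```

```bash
python3 -c "
from h import *
overlay('pics/o12.png','c',(.7,.9,1.1))"
```

```text
(454, 800, 3) [-1.25  0.    0.36]
```

View pics/o12.png

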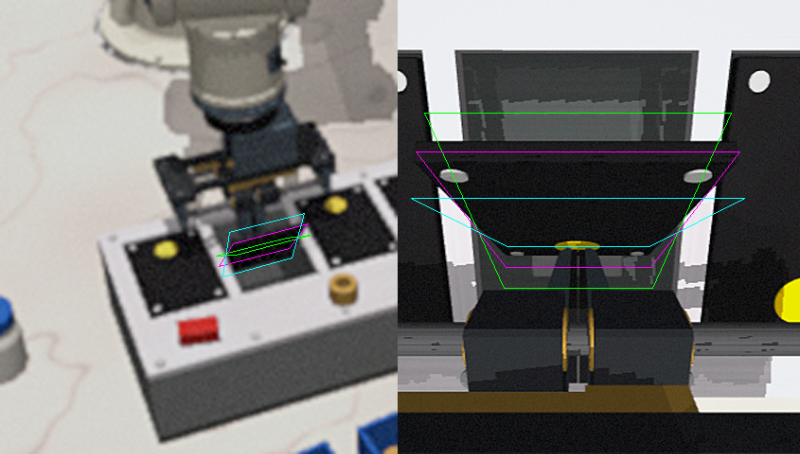

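Panel c is at about 0.88 rad (50°). I withdraw straight up, slowly at first.

Request:
{"name": "jog_arm", "arguments": {
  "commands": [
    [-0.003, 0, 0.001, 0],
    [-0.01, 0, 0.002, 0],
    [-0.03, 0, 0.003, 0],
    [-0.06, 0, 0.003, 0],
    [-0.1, 0, 0.003, 0],
    [-0.14, 0, 0.003, 0],
    [-0.16, 0, 0.003, 0],
    [-0.16, 0, 0.003, 0]
  ]
}}

```text
t: 12.75
eef_pos: [0.5684, -0.1625, 0.1984]
eef_rot: [[0.001, -0.116, -0.993], [-0.0, -0.993, 0.116], [-1.0, 0.0, -0.001]]
ft_force: [0.8, -0.0, -0.1]
gripper_width: 0.0004
```

```bash
python3 -c "
from h import *
overlay('pics/o13.png','c',(.7,.9,1.1))
im=env.get_image('scene');cv2.imwrite('pics/s13.png',im[...,::-1])
T=np.array(env.calibration('scene')['cam_to_world'])
for l in ['standoff','bush','shim','jar','can','mug']:
    for d in env.place_of('scene',l)[:1]: print(l,round(d['confidence'],2),(T@np.r_[d['at'],1])[:3].round(3))
a=cv2.imread('pics/scene0.png')[...,::-1].astype(int)
df=(abs(im.astype(int)-a).max(2)>60).astype(np.uint8)*255;cv2.imwrite('pics/diff.png',df)
"
```

```text
(454, 800, 3) [ 0.81 -0.01 -0.12]
standoff 0.61 [ 0.728 -0.037  0.1  ]
bush 0.51 [ 0.726 -0.127  0.102]
shim 0.56 [ 0.706 -0.275  0.099]
jar 0.96 [ 0.546 -0.449  0.002]
can 0.96 [0.607 0.428 0.004]
mug 0.8 [ 0.416  0.468 -0.003]
```

View pics/o13.png

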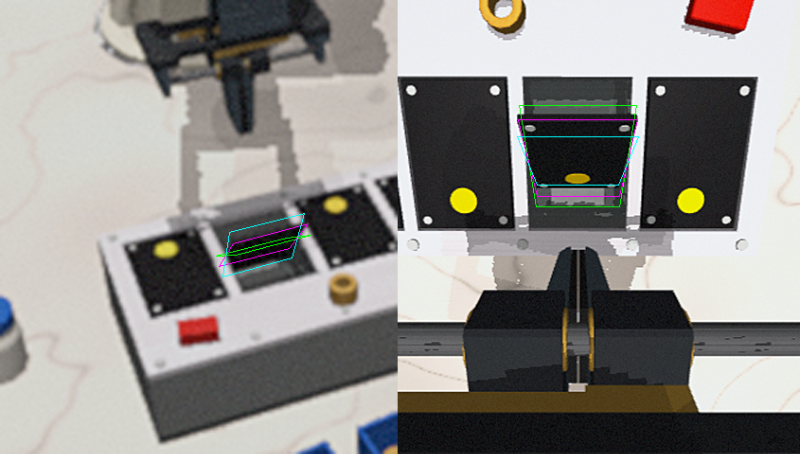

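View pics/s13.png

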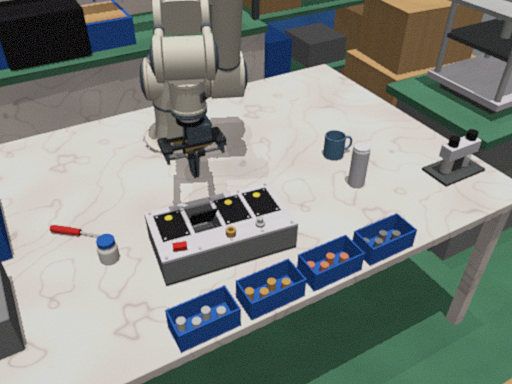

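View pics/diff.png

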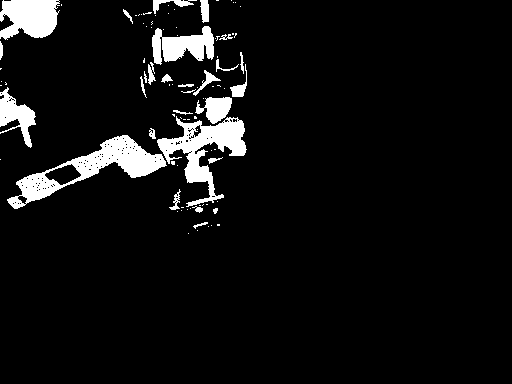

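Panel c stands open at about 0.9 rad in the wrist view at (577,150). The scene difference image shows changes only at the arm, its shadow and the base area around panel c, so nothing else has moved. I hand in.

```bash
python3 -c "
from h import *
print(env.get_state()['joint_velocities']);env.hand_in()"
```

```text
[-0.02768654 -0.13445254 -0.11315341 -0.01856412  0.02908899 -0.01598604]
the job is handed in; nothing more can be done
```

The loose panel was c. I pushed it open to about 0.9 rad (about 50°), left it there, and handed the job in with about 29 s to spare.

**Search:** I pressed d first. It gave about 2 mm at 10 N and stayed flush, so it is latched. Panel c yielded at about 3 N and kept tilting. I did not press a or b.

**Last checks:**
- **Panel c:** it held its tilt after the fingers withdrew. It matches the projected outline at about 0.9 rad in the wrist view.
- **Bystanders:** the scene image changed only at the arm, its shadow and around panel c. The can, mug, jar and standoff were located within about 3 mm of where they started. For the bush, shim and screwdriver I have only the unchanged image.
- **Forces:** the highest tool force reported at the end of a move was about 11 N.

**What disagreed:** the fingertips touched the deck about 30 mm further down than the stated TCP implied. Because of that I briefly misread d as tilting before any contact. The outline overlay corrected it, and I used contact force as the guide from then on.

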